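# Take the clip bin out of the desk organiser and put its lid on

## Robot

A 6-joint arm with a two-finger parallel gripper is mounted at the origin on the work surface. World frame = base frame: x ahead of the robot, y to its left, z up, the work surface at z = 0. Lengths are in m, angles in rad, forces in N, time in s.
With the tool pointing down it reaches from about 0.4 to 0.825 m from the base axis. Payload 7 kg.
Tool frame: the origin (TCP) lies between the finger pads; the fingertips stand 8 mm ahead of it and the grasp point (between the pads) lies 11 mm behind it (arm.finger_overhang is the distance from the TCP to the fingertips, in m); z points along the fingers, y is the line along which they close (so a half turn about z gives the same grasp; the last joint's range is limited). The gripper opens to 88 mm and grips with 3 to 60 N. Pads are 19 mm wide; open, the fingers measure 130 mm over their backs; the gripper's body (78 mm by 193 mm) begins 47 mm behind the grasp point.
Start: joints at [1.439, 0.359, 0.012, 0, -1.224, -0.288], TCP at [0.275, 0.616, 0.199] pointing down, gripper open.
Joint ranges: [-3.07, 3.07], [-1.43, 2.12], [-1.02, 1.25], [-3.03, 1.67], [-3.05, -0], [-3.03, 3.03]. Speed limits (rad/s): [2.39, 2.39, 3.01, 3.14, 3.14, 3.14].

## Interface

Orientations are given as [roll, pitch, yaw] about the fixed x, y, z axes, in that order (R = Rz(yaw) Ry(pitch) Rx(roll)).
In Python, from station import arm gives the robot as it stands.
- The arm moves only by the tool move_arm, never from a script. Its argument "rows" is text: rows parted by semicolons, each of 7 numbers parted by spaces: the turn, a rotation vector about the tool's x, y, z in degrees, then the shift along the tool's x, y, z in m, then the finger opening in m, from 0 to 0.0876. A call has 1 to 8 rows; each row shifts and turns the commanded pose from where the row before left it, along the tool's axes as they then stand; what a row does not reach is not made up. A row lasts 1/8 s, in which the tool goes at most 62.5 mm and 10.7 degrees, less where a joint would pass 70% of its speed; a pose out of reach is approached as far as the arm can. A call is refused whole if a number of a shift passes 0.0625 or a number of a turn 10.7, either way. A call with a gripper value outside its range is refused whole. The fingers move at their own pace and stop on an object; "squeeze" is the grip in N (left out, the last holds). Time passes only in rows, so rows that do not move let the fingers close. It gives the time, the measured TCP pose, the force, the opening and the grip force at its end, in the units of the state.
- arm.get_state(): the state, without advancing time (a new reading comes with each control period).
- arm.grab_frame(name): name is "scene" or "side" or "wrist"; returns (picture, depth): 420x560x3 uint8, blue, green, red; 420x560 float32, m along the optical axis (not along the pixel's ray), 0 where there is no reading.
- arm.camera_model(name): a dict with "mtx" (3x3 intrinsics, pixels), "camera_from_world" (4x4, takes a point from world to camera coordinates); the wrist camera has in their place "mount" (4x4, takes a point from camera to tool coordinates, whose origin is the TCP and whose axes are the flange's). Camera axes: x right, y down, z forward; pixel columns grow to the right and rows downward; lengths in m; the calibration is good to about 2 mm. The wrist camera is an equidistant fisheye: a pixel r from the principal point sees the ray r / f radians off the axis. A picture is of the moment at which its call begins: read the wrist's pose just before it. camera_model takes no time and is no camera call.
- arm.job_done(): hands the job in; it is judged then, once.
The state is a dict: "t": time; "q": joint angles; "qd": joint speeds; "joint_efforts": joint torques, N m; "eef_pos": TCP position; "ee_rot": TCP orientation; "force": force on the tool from outside, world axes, zero at the start; "moment": the same for the moment, N m; "width": finger opening in m; "gripper_force": force on a finger pad.
Only numpy, scipy, OpenCV 4.12 (cv2) and the standard library are available. Lean on these libraries where they do the work, as an engineer would, in place of code of your own. Each camera call takes 0.05 s, during which the arm holds its last target. There are 200 camera calls.

## Task

Take the pale wooden paper-clip bin out of the desk organiser: its dovetail keys only let it go straight up from between its two neighbours, so lift it clear without dragging the organiser and keep it upright so that no clips spill. Stand it on the green desk mat and put its lid, now lying on the sloping book rest, on it so that it sits seated and level. Set both down gently instead of dropping them, and leave the mug and the stapler alone.

Things in the scene. Friction and masses are not known exactly. Their poses are not given: they have to be found in the camera images.
- organiser: Dark walnut desk organiser, loose, 1.6 kg: base board 76 (x) x 234 (y) x 8 mm, on it two fixed boxes 64 mm deep in x, from 32 to 108 mm either side of the middle in y, tops at 78 mm, contents up to 92 mm. Each has an upright dovetail slot in its inner face, open on top. The bin stands on the board between them. Origin: centre of the board's underside; z up.
- bin: Pale open-topped bin of paper clips, 60 x 60 x 100 mm, walls and floor 6 mm, about 0.24 kg. Its +y and -y faces bear dovetail keys (10 mm deep, from the bottom to 66 mm up) that run in the organiser's slots with 2 mm play; free once lifted 70 mm. Its plain -x and +x faces, 60 mm apart, have clear space before and behind. Origin: centre of its underside, at first 8 mm above the desk; z up.
- bin_mouth (a point): Centre of the bin's open mouth, in the plane of its rim, 100 mm above the bin's underside. The opening is 48 x 48 mm.
- lid: The bin's lid, 0.10 kg: pale plate 66 x 66 x 8 mm with a plug 41 x 41 x 6 mm below (3.5 mm play all round in the bin's mouth) and a dark bar pull on top. Origin: centre of the plug's underside, 94 mm above the bin's origin when seated; z out through the pull. Any quarter turn fits. It starts lying on the book rest's 30 degree slope, lower edge on the ledge, z leaning to the rest's front.
- lid_pull (a point): Middle of the lid's pull, 29 mm from the lid's origin along its z. The pull is a bar 36 mm long (lid x), 14 mm thick (lid y), 30 mm high, from 14 to 44 mm along the lid's z; the plate's top is at 14 mm.
- rest: Dark wooden book rest, fixed: a board 220 mm wide (y) sloping up at 30 degrees from its front (-x) to its back, its surface from 25 to 110 mm above the desk, with a ledge 18 mm high along its front edge. Origin: centre of its foot, on the desk; z up.
- mat: Flat green leather desk mat 200 x 200 x 3 mm, fixed. Origin: centre of its underside on the desk.
- mug: Blue ceramic mug, 80 mm wide, 95 mm high, handle at +y; to be left alone. Origin: centre of its underside.
- stapler: Red and black stapler, 150 (x) x 36 x 60 mm, lying on its base; to be left alone. Origin: centre of its underside.
Not all that is in view belongs to the job. What is shaped like the lid but pink is not meant. Leave any pink look-alike of the organiser alone.

How it is judged:
By the outcome, as a careful person would: the job done as asked, in the order asked, and still so for the second after the job is handed in, with the robot touching nothing.
It also fails if it takes over 56 s, if anything falls off the work surface, if the arm or the gripper's body presses on something with over 40 N, if the wrist force passes 120 N, or if a joint passes its speed limit or range.

## Working session

There is one attempt and no reset: what is moved stays moved. The work goes in short steps, Python scripts to look and compute and a tool call to move; the robot and the scene stay as the last step left them, time stands still between calls to the robot, and variables do not carry over. Pictures are saved under pics/ and viewed, at most 10 in all, crops included, and the job is handed in when it is done.

Besides the shell and the picture viewer there is one more tool, called after ">>>" as name(argument=value, ...), one argument or row to a line, values as JSON. move_arm: Moves the arm, as the interface text tells. Its arguments: {"type":"object","properties":{"rows":{"type":"string"},"squeeze":{"type":"number"}},"required":["rows"]}

```bash
ls; mkdir -p pics
python3 - <<'E'
from station import arm
import cv2,numpy as np
for n in("scene","side"):
    p,d=arm.grab_frame(n);cv2.imwrite(f"pics/{n}0.png",p);np.save(f"{n}0.npy",d)
    m=arm.camera_model(n);print(n,m)
print(arm.get_state()); print(arm.camera_model("wrist"))
E
```

```text
pics
scene {'mtx': array([[416.83199475,   0.        , 285.26933195],
       [  0.        , 416.83199475, 206.74668068],
       [  0.        ,   0.        ,   1.        ]]), 'camera_from_world': array([[ 0.34705121,  0.93783431,  0.00471807, -0.2152193 ],
       [ 0.72651088, -0.26566156, -0.63372382, -0.31817397],
       [-0.59307453,  0.22336235, -0.773545  ,  1.53611445],
       [ 0.        ,  0.        ,  0.        ,  1.        ]])}
side {'mtx': array([[480.2145851 ,   0.        , 285.31025777],
       [  0.        , 480.2145851 , 203.00058652],
       [  0.        ,   0.        ,   1.        ]]), 'camera_from_world': array([[-9.96666139e-01, -8.15877047e-02, -2.30204609e-04,
         5.30419435e-01],
       [-4.28555209e-02,  5.25914973e-01, -8.49456794e-01,
         9.29979005e-02],
       [ 6.94262981e-02, -8.46614958e-01, -5.27658129e-01,
         1.37502345e+00],
       [ 0.00000000e+00,  0.00000000e+00,  0.00000000e+00,
         1.00000000e+00]])}
{'t': 0.1, 'q': array([ 1.43910184e+00,  3.59287530e-01,  1.11556856e-02, -2.79538660e-04,
       -1.22411566e+00, -2.88099415e-
[... 347 characters left out ...]
 -4.19888961e-01]), 'force': array([-1.05974659,  0.09072405,  0.37723142]), 'moment': array([-0.0248733 , -0.02836476,  0.01685948]), 'gripper_force': 0.0, 'width': 0.08796605285535768}
{'mtx': array([[325.1922621 ,   0.        , 278.60068214],
       [  0.        , 325.1922621 , 208.69923188],
       [  0.        ,   0.        ,   1.        ]]), 'mount': array([[-2.86739509e-04, -9.52833058e-01, -3.03494779e-01,
         8.25068548e-02],
       [ 9.99999925e-01, -3.52006672e-04,  1.60345778e-04,
        -4.52903092e-05],
       [-2.59614945e-04, -3.03494710e-01,  9.52833088e-01,
        -1.86591167e-01],
       [ 0.00000000e+00,  0.00000000e+00,  0.00000000e+00,
         1.00000000e+00]])}
```

View pics/scene0.png

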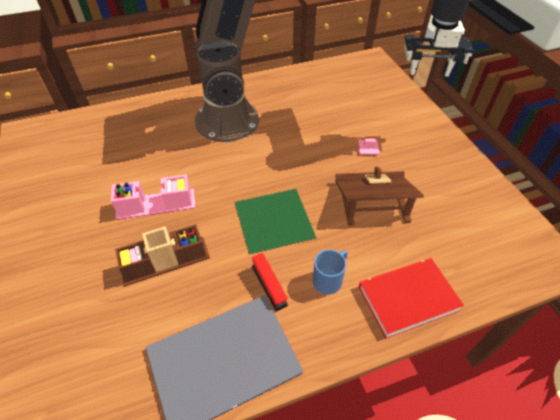

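View pics/side0.png

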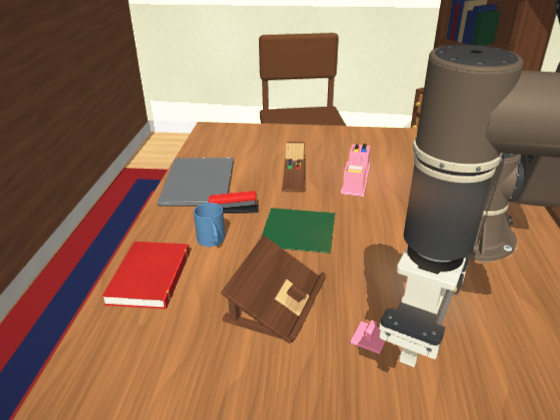

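The scene view shows:
- Bin: the pale bin is at (158,247), between the walnut boxes at (133,263) and (188,240). The pink organiser at (152,195) is a decoy with no bin.
- Lid: the pale lid is on the rest at (377,179). The pink look-alike is at (369,147).
- Other things: mat (275,220), mug (330,270), stapler (270,281).
- Side view: lid (292,297), pink lid (368,335), bin (294,150).

I choose the bin at (158,247) and the lid at (377,179).

```bash
cat > h.py <<'E'
import numpy as np,cv2
from station import arm
def cloud(n,d):
    m=arm.camera_model(n);K=m["mtx"];T=np.linalg.inv(m["camera_from_world"])
    v,u=np.mgrid[:d.shape[0],:d.shape[1]]
    P=np.stack([(u-K[0,2])/K[0,0]*d,(v-K[1,2])/K[1,1]*d,d,np.ones_like(d)],-1)
    return (P@T.T)[...,:3]
def box(m,Q): # min-area rectangle of xy points
    r=cv2.minAreaRect(Q[m][:,:2].astype(np.float32)*1000);return r
E
python3 - <<'E'
from h import *
for n,rois in(("scene",{"bin":(225,275,140,180),"lid":(165,190,360,395),"mat":(180,255,230,320),"dark":(220,285,110,215),"rest":(165,225,330,425),"mug":(245,295,310,350),"stap":(250,310,245,295)}),("side",{"bin":(135,165,280,310),"lid":(270,325,265,320),"mat":(200,255,255,340),"dark":(135,195,278,312)})):
    p=cv2.imread(f"pics/{n}0.png");d=np.load(f"{n}0.npy");X=cloud(n,d)
    h=cv2.cvtColor(p,cv2.COLOR_BGR2HSV).astype(int);H,S,V=h[...,0],h[...,1],h[...,2]
    for k,(a,b,c,e) in rois.items():
        R=np.zeros(d.shape,bool);R[a:b,c:e]=1;R&=d>0
        z=X[...,2]
        if k in("bin",):m=R&(z>.098)&(z<.118)&(V>120)&(H>12)
        elif k=="lid":m=R&(V>150)&(H>10)&(H<30)&(S<165)&(z>.03)
        elif k=="mat":m=R&(H>50)&(H<90)&(S>80)
        elif k=="dark":m=R&(z>.07)&(z<.12)
        elif k=="rest":m=R&(z>.02)
        elif k=="stap":m=R&(z>.02)&((H<8)|(H>172))&(S>150)
        else:m=R&(z>.03)
        Q=X[m]; v,u=np.nonzero(m)
        print(n,k,m.sum(),"px",u.mean().round(),v.mean().round(),"mean",Q.mean(0).round(3),"min",np.percentile(Q,2,0).round(3),"max",np.percentile(Q,98,0).round(3),"rect",np.round(np.r_[box(m,X)[0],box(m,X)[1],box(m,X)[2]],1))
        if k=="lid":
            c=Q.mean(0);print(" normal",np.linalg.svd(Q-c)[2][2].round(3))
s=cv2.imread("pics/scene0.png")
a=cv2.resize(s[215:290,105:215],(0,0),fx=3.6,fy=3.6,interpolation=2);b=cv2.resize(s[130:230,325:430],(0,0),fx=3.6,fy=3.6,interpolation=2)
q=np.zeros((360,a.shape[1]+b.shape[1],3),np.uint8);q[:a.shape[0],:a.shape[1]]=a;q[:b.shape[0],a.shape[1]:]=b
cv2.imwrite("pics/crop0.png",q)
E
```

```text
scene bin 286 px 156.0 240.0 mean [ 0.531 -0.319  0.107] min [ 0.497 -0.348  0.099] max [ 0.559 -0.289  0.112] rect [ 526.9 -319.    65.2   60.4    2.1]
scene lid 220 px 378.0 177.0 mean [0.492 0.35  0.058] min [0.443 0.314 0.036] max [0.522 0.41  0.084] rect [486.4 361.4 111.7  74.   73.4]
 normal [ 0.389 -0.12  -0.913]
scene mat 3332 px 274.0 221.0 mean [0.5   0.007 0.004] min [ 0.403 -0.085  0.   ] max [0.589 0.101 0.008] rect [496.4   9.3 194.8 195.5  86.3]
scene dark 1674 px 157.0 245.0 mean [ 0.531 -0.322  0.084] min [ 0.496 -0.423  0.07 ] max [ 0.562 -0.215  0.111] rect [ 527.7 -318.9   69.5  215.9    2.1]
scene rest 2487 px 377.0 189.0 mean [0.54  0.319 0.068] min [0.431 0.212 0.027] max [0.627 0.433 0.11 ] rect [525.  325.2 220.4 174.5  73. ]
scene mug 943 px 330.0 268.0 mean [0.74  0.076 0.068] min [0.702 0.035 0.032] max [0.779 0.133 0.098] rect [730.2  80.3  79.5 103.7  56.5]
scene stap 754 px 269.0 279.0 mean [ 0.708 -0.077  0.054] min [ 0.636 -0.097  0.03 ] max [ 0.772 -0.055  0.064] rect [702.3 -75.3 144.9  34.4   7.4]
side bin 132 px 294.0 149.0 mean [ 0.527 -0.312  0.106] min [ 0.497 -0.347  0.098] max [ 0.555 -0.282  0.112] rect [ 526.3 -314.1   58.4   68.8    4.6]
side lid 490 px 290.0 299.0 mean [0.492 0.36  0.055] min [0.457 0.315 0.038] max [0.521 0.388 0.071] rect [489.3 343.8  84.   65.3  72.7]
 normal [-0.464  0.116  0.878]
side mat 2479 px 300.0 229.0 mean [0.489 0.013 0.004] min [ 0.399 -0.084  0.   ] max [0.586 0.107 0.007] rect [494.8  10.3 200.9 197.6  86.2]
side dark 552 px 294.0 157.0 mean [ 0.525 -0.288  0.088] min [ 0.495 -0.424  0.071] max [ 0.555 -0.208  0.11 ] rect [ 526.5 -316.2   63.   230.7    1.5]
```

View pics/crop0.png

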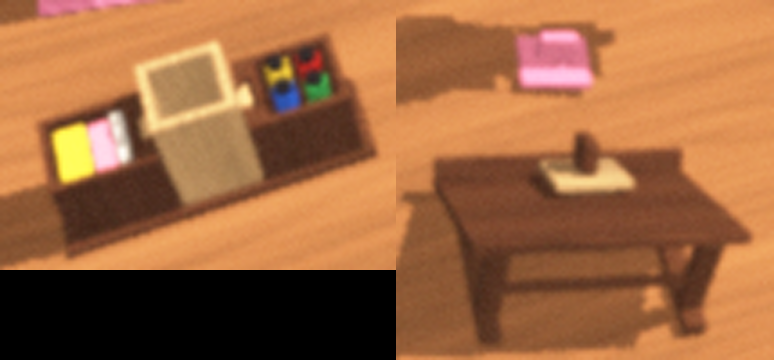

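The crop confirms the pale bin with keys between the dark boxes, and the pale lid with its bar on the dark rest, clear of the pink one. Estimates:
- Bin: (0.527,-0.317), yaw about 2°, rim z 0.107, which fits 0.108.
- Mat: centre (0.495,0.010).
- Lid plate: near (0.489,0.347).
- Rest: yaw about -17°.

Next I move over the bin.

```bash
cat >> h.py <<'E'
from scipy.spatial.transform import Rotation as Ro, Slerp
def pose():
    s=arm.get_state();return np.array(s["eef_pos"]),Ro.from_euler("xyz",s["ee_rot"])
def plan(p,rpy_deg,n,start=None):
    p0,R0=start or pose();R1=Ro.from_euler("xyz",rpy_deg,degrees=True)
    p=np.array(p,float);sl=Slerp([0,1],Ro.concatenate([R0,R1]))
    for i in range(n):
        a,b=sl(i/n),sl((i+1)/n)
        print(*np.round((a.inv()*b).as_rotvec(degrees=True),2),*np.round(a.inv().apply((p-p0)/n),4))
    return p,R1
E
python3 - <<'E'
from h import *
s=plan([.43,.2,.27],[180,0,-56],8);print();plan([.527,-.317,.26],[180,0,-88],9,s)
E
```

```text
0.01 -0.0 3.99 0.0389 0.0396 -0.0089
0.01 -0.0 3.99 0.0416 0.0368 -0.0089
0.01 -0.0 3.99 0.044 0.0338 -0.0089
0.01 -0.0 3.99 0.0463 0.0306 -0.0089
0.01 -0.0 3.99 0.0483 0.0274 -0.009
0.01 -0.0 3.99 0.0501 0.0239 -0.009
0.01 -0.0 3.99 0.0516 0.0204 -0.009
0.01 -0.0 3.99 0.0529 0.0167 -0.009

0.0 -0.0 3.56 0.0537 0.0232 0.0011
0.0 -0.0 3.56 0.055 0.0198 0.0011
-0.0 -0.0 3.56 0.0561 0.0164 0.0011
0.0 -0.0 3.56 0.057 0.0129 0.0011
0.0 -0.0 3.56 0.0577 0.0093 0.0011
-0.0 -0.0 3.56 0.0582 0.0057 0.0011
0.0 -0.0 3.56 0.0584 0.0021 0.0011
-0.0 -0.0 3.56 0.0584 -0.0015 0.0011
0.0 -0.0 3.56 0.0582 -0.0052 0.0011
```

>>> move_arm(
  rows="0 0 4 0.039 0.040 -0.009 0.0876;0 0 4 0.042 0.037 -0.009 0.0876;0 0 4 0.044 0.034 -0.009 0.0876;0 0 4 0.046 0.031 -0.009 0.0876;0 0 4 0.048 0.027 -0.009 0.0876;0 0 4 0.050 0.024 -0.009 0.0876;0 0 4 0.052 0.020 -0.009 0.0876;0 0 4 0.053 0.017 -0.009 0.0876",
)

```text
t: 1.1
eef_pos: [0.4301, 0.1976, 0.2712]
ee_rot: [-3.142, 0.0, -0.98]
force: [0.7, 0.7, 0.3]
width: 0.0875
gripper_force: 0.0
```

>>> move_arm(
  rows="0 0 4 0.054 0.023 0.001 0.0876;0 0 4 0.055 0.020 0.001 0.0876;0 0 4 0.056 0.016 0.001 0.0876;0 0 4 0.057 0.013 0.001 0.0876;0 0 4 0.058 0.009 0.001 0.0876;0 0 4 0.058 0.006 0.001 0.0876;0 0 4 0.058 0.002 0.001 0.0876;0 0 4 0.058 -0.001 0.001 0.0876",
)

```text
t: 2.1
eef_pos: [0.5029, -0.2637, 0.2627]
ee_rot: [3.141, 0.0, -1.539]
force: [0.8, 1.7, -0.3]
width: 0.0876
gripper_force: 0.0
```

```bash
cat >> h.py <<'E'
def wcloud(d,p,R):
    m=arm.camera_model("wrist");K=m["mtx"];M=m["mount"]
    v,u=np.mgrid[:d.shape[0],:d.shape[1]]
    x=(u-K[0,2])/K[0,0];y=(v-K[1,2])/K[1,1];r=np.hypot(x,y)+1e-9
    k=np.tan(np.minimum(r,1.4))/r
    P=np.stack([x*k*d,y*k*d,d],-1)@M[:3,:3].T+M[:3,3]
    return P@R.as_matrix().T+p
def wgrab(name):
    p,R=pose();im,d=arm.grab_frame("wrist");cv2.imwrite(f"pics/{name}.png",im);X=wcloud(d,p,R);X[d<=0]=np.nan
    return im,X
E
python3 - <<'E'
from h import *
p,R=pose();print(p,R.as_euler("xyz",degrees=True),arm.get_state()["t"])
im,X=wgrab("w1")
z=X[...,2];m=(z>.100)&(z<.116)&(abs(X[...,0]-.527)<.06)&(abs(X[...,1]+.317)<.06)
hsv=cv2.cvtColor(im,cv2.COLOR_BGR2HSV);
m&=hsv[...,2]>100
v,u=np.nonzero(m);print(m.sum(),u.mean(),v.mean(),X[m].mean(0),box(m,X))
E
```

```text
[ 0.502892   -0.26366794  0.26268054] [ 1.79987689e+02  1.22870988e-02 -8.81891820e+01] 2.1
1253 254.93695131683958 133.90901835594573 [ 0.52943741 -0.3187384   0.10848122] ((528.6163330078125, -319.6233215332031), (59.39176940917969, 59.9280891418457), 1.836432933807373)
```

View pics/w1.png

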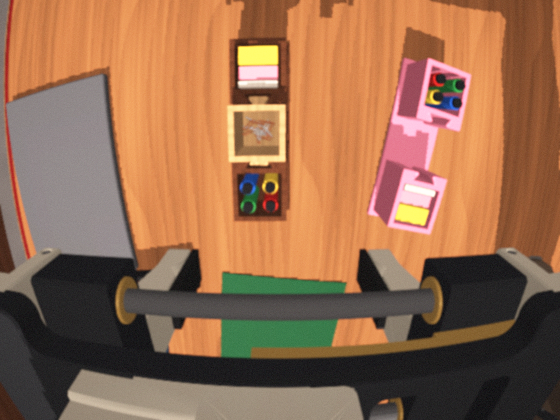

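The wrist view shows the bin mouth centred at (257,134), between the walnut boxes at (258,65) and (262,192). The measured rim is 59.4 x 59.9 mm at z 0.108, centre (0.5286,-0.3196), yaw 1.8°, which matches the given sizes.

Run:
```python
from h import *
s=plan([.5286,-.3196,.15],[180,0,-88.2],5);print();plan([.5286,-.3196,.071],[180,0,-88.2],4,s)
```

```text
0.03 -0.02 -0.06 0.0102 -0.0049 0.0223
0.03 -0.02 -0.06 0.0102 -0.0049 0.0223
0.03 -0.02 -0.06 0.0103 -0.0049 0.0223
0.03 -0.02 -0.06 0.0103 -0.0049 0.0223
0.03 -0.02 -0.06 0.0103 -0.0048 0.0223

0.0 0.0 0.0 0.0 -0.0 0.0198
0.0 0.0 0.0 0.0 -0.0 0.0198
0.0 0.0 0.0 0.0 -0.0 0.0198
0.0 0.0 0.0 0.0 -0.0 0.0198
```

>>> move_arm(
  rows="0 0 0 0.010 -0.005 0.022 0.0876;0 0 0 0.010 -0.005 0.022 0.0876;0 0 0 0.010 -0.005 0.022 0.0876;0 0 0 0.010 -0.005 0.022 0.0876;0 0 0 0.010 -0.005 0.022 0.0876;0 0 0 0 0 0 0.0876;0 0 0 0 0 0 0.0876",
)

```text
t: 3.02
eef_pos: [0.5299, -0.3108, 0.1536]
ee_rot: [-3.141, -0.0, -1.537]
force: [-0.2, 0.1, 1.5]
width: 0.0875
gripper_force: 0.0
```

Run:
```python
from h import *
plan([.5286,-.3196,.071],[180,0,-88.2],1)
im,X=wgrab("w2")
z=X[...,2];m=(z>.100)&(z<.116)&(abs(X[...,0]-.527)<.04)&(abs(X[...,1]+.317)<.04)
print(m.sum(),X[m].mean(0),box(m,X))
```

```text
-0.02 -0.02 0.15 0.0087 0.0016 0.0826
2797 [ 0.52801221 -0.32098275  0.10786019] ((528.1117553710938, -319.863037109375), (60.60438919067383, 61.090721130371094), 1.9781479835510254)
```

>>> move_arm(
  rows="0 0 0 0.009 0.002 0.013 0.0876;0 0 0 0 0 0.02 0.0876;0 0 0 0 0 0.02 0.0876;0 0 0 0 0 0.02 0.0876;0 0 0 0 0 0.01 0.0876;0 0 0 0 0 0 0.0876;0 0 0 0 0 0 0.0876",
)

```text
t: 3.95
eef_pos: [0.5286, -0.3202, 0.0708]
ee_rot: [-3.14, -0.001, -1.537]
force: [0.4, 0.0, 0.8]
width: 0.0874
gripper_force: 0.0
```

>>> move_arm(
  rows="0 0 0 0 0 0 0.05;0 0 0 0 0 0 0.05;0 0 0 0 0 0 0.05;0 0 0 0 0 0 0.05;0 0 0 0 0 0 0.05;0 0 0 0 0 0 0.05",
  squeeze=25,
)

```text
t: 4.7
eef_pos: [0.5282, -0.3199, 0.0702]
ee_rot: [-3.141, -0.0, -1.537]
force: [-0.4, 0.7, 2.8]
width: 0.0596
gripper_force: 25.0
```

Gripped at 60 mm. I lift straight up, slowly at first.

>>> move_arm(
  rows="0 0 0 0 0 -0.005 0.05;0 0 0 0 0 -0.01 0.05;0 0 0 0 0 -0.01 0.05;0 0 0 0 0 -0.015 0.05;0 0 0 0 0 -0.02 0.05;0 0 0 0 0 -0.02 0.05;0 0 0 0 0 -0.02 0.05;0 0 0 0 0 -0.02 0.05",
)

```text
t: 5.7
eef_pos: [0.528, -0.3199, 0.1917]
ee_rot: [-3.141, -0.0, -1.537]
force: [0.2, -0.3, -1.5]
width: 0.06
gripper_force: 25.0
```

Run:
```python
from h import *
p,d=arm.grab_frame("scene");cv2.imwrite("pics/scene1.png",p);X=cloud("scene",d)
R=np.zeros(d.shape,bool);R[215:290,105:220]=1
m=R&(X[...,2]>.068)&(X[...,2]<.1);print(box(m,X))
c=p[130:290,90:330];cv2.imwrite("pics/c1.png",cv2.resize(c,(0,0),fx=3,fy=3))
```

```text
((527.5491333007812, -319.0445556640625), (69.01464080810547, 216.4300079345703), 1.9807920455932617)
```

View pics/c1.png

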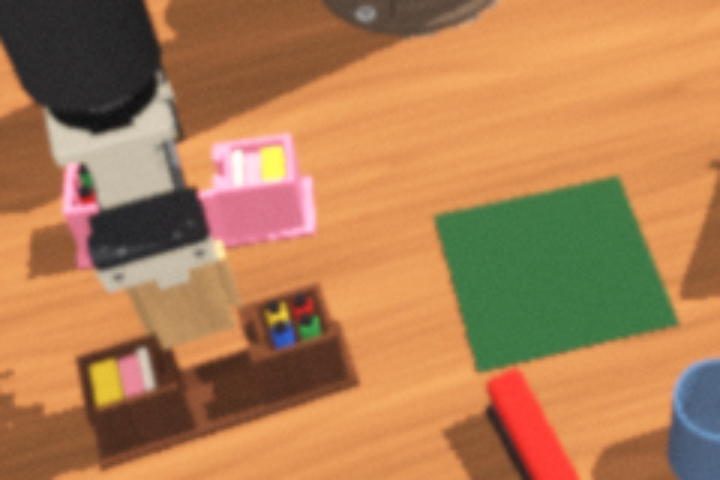

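The bin is clear and upright at (185,300) in the crop. The organiser is unmoved: its rectangle is still centred (0.5275,-0.319), yaw 2.0°. The mat at (555,270) is free.

>>> move_arm(
  rows="0 0 0 -0.015 0.001 0 0.05;0 0 0 -0.035 0.003 0 0.05;0 0 0 -0.05 0.004 0 0.05;0 0 0 -0.06 0.004 0 0.05;0 0 0 -0.06 0.004 0 0.05;0 0 0 -0.055 0.004 0 0.05;0 0 0 -0.035 0.003 0 0.05;0 0 0 -0.019 0.001 0 0.05",
)

```text
t: 6.75
eef_pos: [0.4916, 0.0102, 0.1895]
ee_rot: [3.141, 0.0, -1.535]
force: [0.8, -0.2, -1.4]
width: 0.0596
gripper_force: 25.0
```

>>> move_arm(
  rows="0 0 0 0 0 0.015 0.05;0 0 0 0 0 0.03 0.05;0 0 0 0 0 0.03 0.05;0 0 0 0 0 0.02 0.05;0 0 0 0 0 0.01 0.05;0 0 0 0 0 0.005 0.05;0 0 0 0 0 0 0.05;0 0 0 0 0 0 0.05",
)

```text
t: 7.75
eef_pos: [0.4933, 0.0082, 0.0806]
ee_rot: [-3.14, 0.0, -1.537]
force: [0.3, 0.1, -2.7]
width: 0.0591
gripper_force: 25.0
```

Target TCP z is about 0.065, so I creep the last 15 mm.

>>> move_arm(
  rows="0 0 0 0 0 0.005 0.05;0 0 0 0 0 0.004 0.05;0 0 0 0 0 0.002 0.05;0 0 0 0 0 0.002 0.05;0 0 0 0 0 0.001 0.05;0 0 0 0 0 0 0.05;0 0 0 0 0 0 0.05",
)

```text
t: 8.62
eef_pos: [0.493, 0.0081, 0.066]
ee_rot: [-3.141, 0.0, -1.537]
force: [0.2, 0.1, -3.0]
width: 0.06
gripper_force: 25.0
```

>>> move_arm(
  rows="0 0 0 0 0 0.0005 0.05;0 0 0 0 0 0.0005 0.05;0 0 0 0 0 0.0005 0.05;0 0 0 0 0 0.0005 0.05;0 0 0 0 0 0 0.05;0 0 0 0 0 0 0.05",
)

```text
t: 9.38
eef_pos: [0.493, 0.0081, 0.0651]
ee_rot: [-3.141, -0.0, -1.536]
force: [-5.0, 0.1, 10.6]
width: 0.0593
gripper_force: 25.0
```

Contact is made (weight carried, upward force 10 N). I release by opening slowly, rise, then look.

>>> move_arm(
  rows="0 0 0 0 0 -0.0005 0.06;0 0 0 0 0 -0.0003 0.062;0 0 0 0 0 0 0.066;0 0 0 0 0 0 0.075;0 0 0 0 0 0 0.0876;0 0 0 0 0 0 0.0876;0 0 0 0 0 0 0.0876",
)

```text
t: 10.25
eef_pos: [0.4929, 0.0081, 0.0647]
ee_rot: [3.142, -0.0, -1.537]
force: [0.0, -0.9, -0.7]
width: 0.087
gripper_force: 0.0
```

>>> move_arm(
  rows="0 0 0 0 0 -0.015 0.0876;0 0 0 0 0 -0.04 0.0876;0 0 0 0 0 -0.05 0.0876;0 0 0 0 0 -0.04 0.0876;0 0 0 0 0 0 0.0876;0 0 0 0 0 0 0.0876",
)

```text
t: 11.0
eef_pos: [0.4925, 0.0081, 0.2101]
ee_rot: [-3.141, 0.001, -1.537]
force: [-0.2, 0.1, 0.1]
width: 0.0879
gripper_force: 0.0
```

Run:
```python
from h import *
p,R=pose();print(p)
im,X=wgrab("w3")
z=X[...,2];m=(z>.094)&(z<.112)&(abs(X[...,0]-.493)<.05)&(abs(X[...,1]-.008)<.05)
print(m.sum(),X[m].mean(0),box(m,X))
# plan to view lid from above on the lid's axis
s=plan([.47,.36,.24],[180,0,-20],8)
```

```text
[0.49253422 0.00807463 0.21008249]
1741 [0.49279686 0.0074254  0.10277443] ((492.8687438964844, 7.795724868774414), (60.2414436340332, 60.44424057006836), 2.016946315765381)
0.01 0.0 -8.51 -0.0441 0.0013 -0.0038
0.01 0.0 -8.51 -0.0438 -0.0052 -0.0038
0.01 0.0 -8.51 -0.0425 -0.0117 -0.0038
0.01 0.0 -8.51 -0.0403 -0.0178 -0.0038
0.01 0.0 -8.51 -0.0372 -0.0236 -0.0038
0.01 0.0 -8.51 -0.0333 -0.0288 -0.0038
0.01 0.0 -8.51 -0.0287 -0.0335 -0.0038
0.01 0.0 -8.51 -0.0234 -0.0373 -0.0038
```

The bin stands at (0.4929,0.0078), yaw 2°, rim z 0.103, as it should. Now I go to look at the lid.

>>> move_arm(
  rows="0 0 -8.5 -0.045 0.004 -0.004 0.0876;0 0 -8.5 -0.045 -0.002 -0.004 0.0876;0 0 -8.5 -0.044 -0.008 -0.004 0.0876;0 0 -8.5 -0.042 -0.015 -0.004 0.0876;0 0 -8.5 -0.040 -0.020 -0.004 0.0876;0 0 -8.5 -0.037 -0.026 -0.004 0.0876;0 0 -8.5 -0.032 -0.031 -0.004 0.0876;0 0 -8.5 -0.027 -0.035 -0.004 0.0876",
)

```text
t: 12.05
eef_pos: [0.4391, 0.3633, 0.2406]
ee_rot: [3.139, 0.001, -0.345]
force: [1.7, 0.1, -0.5]
width: 0.0875
gripper_force: 0.0
```

>>> move_arm(
  rows="0 0 0 0 0 0 0.0876;0 0 0 0 0 0 0.0876",
)

```text
t: 12.3
eef_pos: [0.4394, 0.3618, 0.2405]
ee_rot: [3.139, 0.001, -0.35]
force: [0.7, -0.3, 0.2]
width: 0.0879
gripper_force: 0.0
```

Run:
```python
from h import *
p,R=pose();print(p,R.as_euler("xyz",degrees=True))
im,X=wgrab("w4")
np.save("w4.npy",X)
```

```text
[0.43944015 0.36180405 0.24047885] [ 1.79852841e+02  3.44549153e-02 -2.00819557e+01]
```

View pics/w4.png

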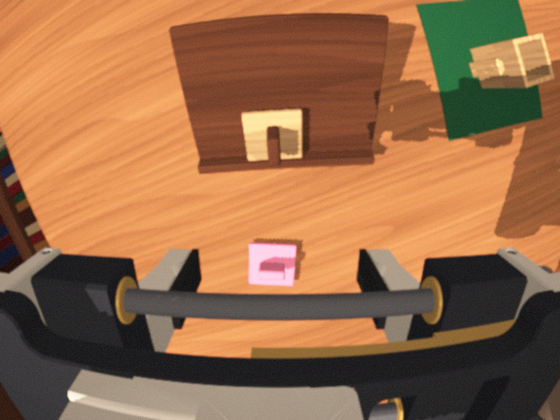

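The wrist view shows the pale lid at (273,135) on the rest. Its bar runs up-slope at (274,145), and the pink decoy lies clear at (272,263). So the fingers must close across the slope, which tool yaw near -20° already gives.

Run:
```python
from h import *
X=np.load("w4.npy");im=cv2.imread("pics/w4.png");h=cv2.cvtColor(im,cv2.COLOR_BGR2HSV).astype(int)
R=np.zeros(X.shape[:2],bool);R[100:172,232:315]=1
pl=R&(h[...,2]>130)&(h[...,0]>12)&np.isfinite(X[...,0]);pl=cv2.erode(pl.astype(np.uint8),np.ones((3,3)))>0
Q=X[pl];c=Q.mean(0);n=np.linalg.svd(Q-c)[2][2];n*=np.sign(n[2])
print(pl.sum(),"c",c,"n",n,"tilt",np.degrees(np.arccos(n[2])),"res",((Q-c)@n).std(),"dir",np.degrees(np.arctan2(-n[1],-n[0])))
# board plane
B=np.zeros_like(R);B[30:95,195:370]=1;Bq=X[B&np.isfinite(X[...,0])];cb=Bq.mean(0);nb=np.linalg.svd(Bq-cb,full_matrices=False)[2][2];nb*=np.sign(nb[2]);print("board n",nb,"tilt",np.degrees(np.arccos(nb[2])),"yaw",np.degrees(np.arctan2(-nb[1],-nb[0])),"lid plane over board",(c-cb)@nb)
n=nb
ux=np.array([-n[0],-n[1],0]);ux-=ux@n*n;ux=-ux if ux[2]<0 else ux;ux/=np.linalg.norm(ux);uy=np.cross(n,ux)
hgt=(X-c)@n
def rep(m,t):
    q=X[m]-c;r=cv2.minAreaRect((np.c_[q@ux,q@uy]*1000).astype(np.float32));print(t,m.sum(),r,"h",np.nanpercentile(hgt[m],[5,50,95]).round(4)); return c+ux*r[0][0]/1e3+uy*r[0][1]/1e3
pm=R&(abs(hgt)<.004)&(h[...,2]>120)&(h[...,0]>12);P=rep(pm,"plate");print("plate top centre",P)
bm=R&(hgt>.022)&(hgt<.04);b=rep(bm,"bar");print("bar top ctr",b, "plate-based pull", P+.015*n,"bar dist", (b-P)@ux,(b-P)@uy)
print("ux",ux,"uy",uy)
np.savez("lid.npz",P=P,n=n,ux=ux,uy=uy)
```

```text
2117 c [0.49250733 0.34896515 0.05709885] n [-0.48754393  0.14328348  0.86126114] tilt 30.54151959255367 res 0.0017237671183617876 dir -16.37744770323914
board n [-0.48042554  0.14509877  0.86494951] tilt 30.123059817308235 yaw -16.805436692959766 lid plane over board 0.013784109940485258
plate 2369 ((-5.9624176025390625, 0.23759841918945312), (68.53559875488281, 67.29592895507812), 0.1214933916926384) h [-0.0016  0.0002  0.0013]
plate top centre [0.48763909 0.35068366 0.05410656]
bar 383 ((-4.569797515869141, 0.09916257858276367), (35.811153411865234, 14.101360321044922), 0.2509213984012604) h [0.0244 0.0299 0.0311]
bar top ctr [0.48875216 0.35020287 0.05480546] plate-based pull [0.4804327  0.35286014 0.0670808 ] bar dist 0.0013926200866699134 -0.000138435840606628
ux [ 0.8280093  -0.25007648  0.50185889] uy [0.28912263 0.95729207 0.        ]
```

Lid found:
- Board slope 30.1°, yaw -16.8°.
- Plate 68 x 67 mm, 13.8 mm above the board (should be 14).
- Bar 35.8 x 14.1 mm, aligned up-slope.

The fingertips reach 19 mm past the grasp point, so I'll take the bar 37 mm up the lid's z. That leaves the tips 4 mm off the plate.

Run:
```python
from h import *
L=np.load("lid.npz");n,ux,uy=L["n"],L["ux"],L["uy"];P=L["P"]+.0007*ux
T=P+.012*n
R=Ro.from_matrix(np.c_[ux,-uy,-n]);e=R.as_euler("xyz",degrees=True);print(T,e)
np.savez("tgt.npz",T=T,e=e)
plan(T+.08*n,e,5)
```

```text
[0.48245359 0.35224979 0.06483726] [180.         -30.12305982 -16.80543669]
0.2 6.03 -0.64 0.0007 -0.0008 0.0214
0.2 6.03 -0.64 -0.0016 -0.0007 0.0213
0.2 6.03 -0.64 -0.0038 -0.0007 0.021
0.2 6.03 -0.64 -0.006 -0.0007 0.0205
0.2 6.03 -0.64 -0.0081 -0.0007 0.0198
```

>>> move_arm(
  rows="0.2 6 -0.6 0.001 -0.001 0.021 0.0876;0.2 6 -0.6 -0.002 -0.001 0.021 0.0876;0.2 6 -0.6 -0.004 -0.001 0.021 0.0876;0.2 6 -0.6 -0.006 -0.001 0.0205 0.0876;0.2 6 -0.6 -0.008 -0.001 0.020 0.0876;0 0 0 0 0 0 0.0876;0 0 0 0 0 0 0.0876",
)

```text
t: 13.22
eef_pos: [0.4451, 0.3661, 0.136]
ee_rot: [-3.137, -0.523, -0.299]
force: [0.1, -0.3, -0.1]
width: 0.0875
gripper_force: 0.0
```

Run:
```python
from h import *
t=np.load("tgt.npz");plan(t["T"],t["e"],1);print(arm.get_state()["q"].round(2))
L=np.load("lid.npz");n,ux,uy=L["n"],L["ux"],L["uy"];P=L["P"]+.0007*ux
im,X=wgrab("w5");D=X-P;h=D@n;m=(h>.02)&(h<.036)&(abs(D@ux)<.03)&(abs(D@uy)<.025)
print(m.sum(),cv2.minAreaRect((np.c_[D[m]@ux,D[m]@uy]*1000).astype(np.float32)),np.percentile(h[m],[5,95]))
```

```text
-0.09 0.17 -0.29 -0.0011 0.0026 0.0815
[ 1.32  0.17 -0.8   0.78 -0.79 -0.65]
729 ((0.3296985626220703, -0.3432736396789551), (13.354280471801758, 34.93629837036133), 89.54450988769531) [0.0267925 0.0313727]
```

>>> move_arm(
  rows="0 0 -0.3 -0.001 0.003 0.02 0.0876;0 0 0 0 0 0.025 0.0876;0 0 0 0 0 0.02 0.0876;0 0 0 0 0 0.01 0.0876;0 0 0 0 0 0.005 0.0876;0 0 0 0 0 0 0.0876;0 0 0 0 0 0 0.0876",
)

```text
t: 14.15
eef_pos: [0.4815, 0.3529, 0.0665]
ee_rot: [-3.139, -0.524, -0.292]
force: [0.0, -0.3, -0.2]
width: 0.0877
gripper_force: 0.0
```

Run:
```python
from h import *
t=np.load("tgt.npz");plan(t["T"],t["e"],1)
```

```text
-0.16 0.1 0.05 0.0001 0.0004 0.0019
```

>>> move_arm(
  rows="0 0 0 0 0 0.0015 0.04;0 0 0 0 0 0 0.03;0 0 0 0 0 0 0.02;0 0 0 0 0 0 0.008;0 0 0 0 0 0 0.008;0 0 0 0 0 0 0.008;0 0 0 0 0 0 0.008;0 0 0 0 0 0 0.008",
  squeeze=25,
)

```text
t: 15.15
eef_pos: [0.482, 0.3521, 0.0643]
ee_rot: [-3.141, -0.524, -0.291]
force: [-0.5, 0.8, 0.2]
width: 0.0132
gripper_force: 0.0
```

>>> move_arm(
  rows="0 0 0 0 0 0 0.008;0 0 0 0 0 0 0.008;0 0 0 0 0 0 0.008",
)

```text
t: 15.52
eef_pos: [0.482, 0.3522, 0.0644]
ee_rot: [-3.141, -0.524, -0.291]
force: [0.5, -0.1, 0.5]
width: 0.008
gripper_force: 0.0
```

The fingers closed to 8 mm without force, so there is no grip. I look before anything else.

Run:
```python
from h import *
im,X=wgrab("w6");np.save("w6.npy",X);p,d=arm.grab_frame("side");np.save("side1.npy",d);s,_=arm.grab_frame("scene")
a=cv2.resize(p[240:350,240:400],(480,330));b=cv2.resize(s[130:230,325:430],(315,300));q=np.zeros((600,800,3),np.uint8)
q[:330,:480]=a;q[:300,483:798]=b;q[332:600,:380]=im[130:398,90:470];cv2.imwrite("pics/q6.png",q)
```

```text
(no output)
```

View pics/q6.png

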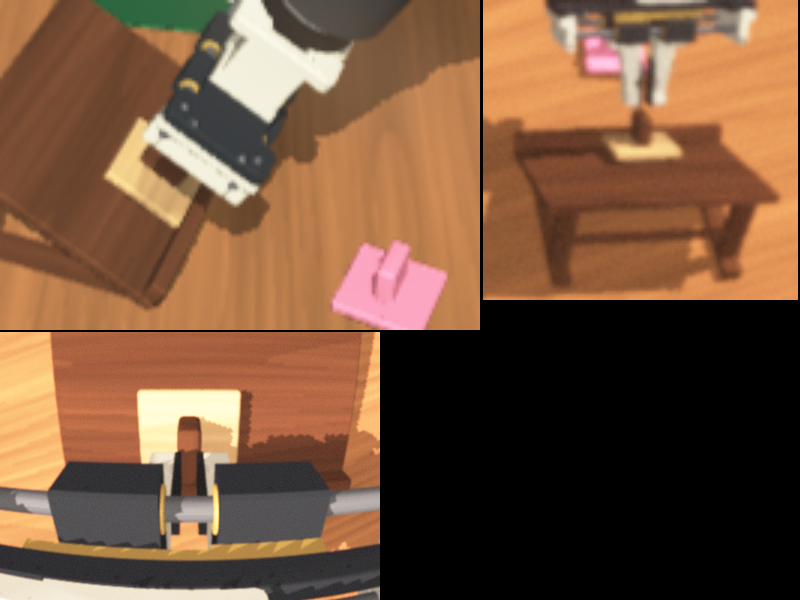

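The fingers seem to be closed short of the bar. In the wrist crop the bar at (190,440) looks to lie beyond the pads, and in the scene crop the tips at (640,100) stop short of the bar top at (640,115). I check with depth.

Run:
```python
from h import *
p,R=pose();print(p,R.as_euler("xyz",degrees=True),arm.get_state()["width"])
L=np.load("lid.npz");n,ux,uy=L["n"],L["ux"],L["uy"];P=L["P"]+.0007*ux
X=np.load("w6.npy");im=cv2.imread("pics/w6.png")
# image px: crop origin (90,130), placed at row 332
for y in range(392,500,8):
    out=[]
    for x in (165,175,190,205,215):
        D=X[y-332+130,x+90]-P;out.append((np.array([D@ux,D@uy,D@n])*1000).round().tolist())
    print(y,out)
s,d=arm.grab_frame("scene");Y=cloud("scene",d)-P
for y in range(60,160,8): # crop scale 3, x offset 483
    print(y,[ (np.array([Y[130+y//3,325+(x-483)//3]@a for a in(ux,uy,n)])*1000).round().tolist() for x in(632,641,652)])
```

```text
[0.48198264 0.35216671 0.06437108] [-179.95662294  -30.01484496  -16.69460988] 0.007844750815277222
392 [[32.0, 15.0, 0.0], [32.0, 8.0, 0.0], [32.0, -1.0, 0.0], [31.0, -10.0, -1.0], [31.0, -17.0, -0.0]]
400 [[26.0, 15.0, -1.0], [26.0, 9.0, -1.0], [26.0, -1.0, 1.0], [27.0, -10.0, 1.0], [27.0, -17.0, 1.0]]
408 [[21.0, 15.0, 0.0], [21.0, 9.0, 0.0], [21.0, -1.0, 0.0], [21.0, -11.0, 1.0], [21.0, -17.0, 1.0]]
416 [[16.0, 15.0, 1.0], [16.0, 9.0, 1.0], [18.0, -1.0, 6.0], [16.0, -11.0, -0.0], [16.0, -17.0, 1.0]]
424 [[9.0, 15.0, -2.0], [10.0, 9.0, -0.0], [17.0, -1.0, 20.0], [10.0, -11.0, -1.0], [10.0, -17.0, 0.0]]
432 [[5.0, 15.0, 1.0], [5.0, 9.0, 1.0], [16.0, -1.0, 29.0], [5.0, -11.0, 1.0], [4.0, -18.0, -0.0]]
440 [[-1.0, 15.0, 0.0], [-1.0, 9.0, 1.0], [12.0, -1.0, 30.0], [-1.0, -11.0, -0.0], [-2.0, -18.0, -1.0]]
448 [[-7.0, 16.0, 1.0], [-7.0, 9.0, -0.0], [7.0, -1.0, 32.0], [-7.0, -11.0, 1.0], [-7.0, -18.0, 1.0]]
456 [[10.0, 12.0, 48.0], [9.0, 7.0, 45.0], [2.0, -1.0, 31.0], [11.0, -9.0, 49.0], [10.0, -14.0, 48.0]]
464 [[10.0, 11.0, 58.0], [10.0, 6.0, 56.0], [-3.0, -1.0, 32.0], [10.0, -8.0, 57
[... 579 characters left out ...]
5.0, -18.0, 74.0], [9.0, -7.0, 72.0], [13.0, 4.0, 72.0]]
84 [[11.0, -16.0, 64.0], [10.0, -7.0, 63.0], [8.0, 6.0, 62.0]]
92 [[13.0, -16.0, 58.0], [13.0, -7.0, 58.0], [10.0, 6.0, 56.0]]
100 [[12.0, -16.0, 48.0], [12.0, -6.0, 48.0], [7.0, 7.0, 46.0]]
108 [[-110.0, 18.0, 5.0], [-11.0, 0.0, 32.0], [-105.0, 40.0, 6.0]]
116 [[-100.0, 15.0, 1.0], [7.0, -4.0, 31.0], [-106.0, 41.0, -1.0]]
124 [[-95.0, 14.0, -8.0], [20.0, -7.0, 25.0], [12.0, 7.0, 23.0]]
132 [[-15.0, -7.0, 6.0], [9.0, -4.0, 13.0], [13.0, 7.0, 14.0]]
140 [[-10.0, -8.0, 1.0], [16.0, -6.0, 8.0], [-3.0, 12.0, 2.0]]
148 [[24.0, -16.0, 2.0], [20.0, -6.0, 0.0], [25.0, 5.0, 1.0]]
156 [[28.0, -17.0, -6.0], [29.0, -8.0, -6.0], [16.0, 8.0, -11.0]]
```

Run:
```python
from h import *
print(arm.finger_overhang,arm.get_state()["eef_pos"],arm.get_state()["t"])
# fingertips when open, in tool frame, from the wrist frames: nearest-depth points along z
p,R=pose()
X=np.load("w6.npy");T=R.inv().apply((X.reshape(-1,3)-p)).reshape(X.shape)
m=np.isfinite(T[...,0])&(abs(T[...,0])<.03)&(abs(T[...,1])<.03)&(T[...,2]<0.0)
v,u=np.nonzero(m);print("closed tips z",np.sort(T[m][:,2])[-20:].round(4), "z hist",np.percentile(T[m][:,2],[50,90,99]))
```

```text
0.008 [0.48196656 0.35214539 0.06434733] 15.725
closed tips z [-0.0017 -0.0016 -0.0015 -0.0014 -0.0014 -0.0013 -0.0013 -0.0012 -0.0011
 -0.0011 -0.0011 -0.001  -0.0009 -0.0009 -0.0008 -0.0007 -0.0005 -0.0005
 -0.0003 -0.0003] z hist [-0.13087102 -0.06167353 -0.01678081]
```

Run:
```python
from h import *
X=np.load("w4.npy");p=np.array([0.43944015,0.36180405,0.24047885]);R=Ro.from_euler("xyz",[179.852841,.03445,-20.08196],degrees=True)
T=R.inv().apply((X.reshape(-1,3)-p)).reshape(X.shape)*1000
for v in range(244,330,8):
    print(v,[T[v,u].round().tolist() for u in(165,180,192,198,362,370,380)])
X=np.load("w6.npy");p,R=pose();T=R.inv().apply((X.reshape(-1,3)-p)).reshape(X.shape)*1000
print(T[456-332+130,265],T[456-332+130,295])
```

```text
244 [[-108.0, -169.0, 239.0], [-108.0, -146.0, 240.0], [-107.0, -127.0, 239.0], [-107.0, -117.0, 238.0], [-108.0, 122.0, 240.0], [-108.0, 135.0, 240.0], [-109.0, 150.0, 240.0]]
252 [[-122.0, -171.0, 239.0], [10.0, -52.0, -35.0], [9.0, -46.0, -33.0], [7.0, -44.0, -28.0], [10.0, 44.0, -34.0], [10.0, 48.0, -35.0], [11.0, 53.0, -37.0]]
260 [[11.0, -57.0, -46.0], [11.0, -49.0, -45.0], [9.0, -44.0, -43.0], [4.0, -44.0, -33.0], [7.0, 44.0, -37.0], [9.0, 46.0, -42.0], [11.0, 51.0, -46.0]]
268 [[11.0, -55.0, -54.0], [7.0, -49.0, -48.0], [5.0, -44.0, -44.0], [0.0, -44.0, -34.0], [2.0, 44.0, -38.0], [9.0, 44.0, -51.0], [9.0, 50.0, -51.0]]
276 [[11.0, -52.0, -63.0], [9.0, -46.0, -59.0], [3.0, -43.0, -47.0], [-5.0, -44.0, -34.0], [-1.0, 44.0, -41.0], [7.0, 44.0, -54.0], [10.0, 47.0, -60.0]]
284 [[10.0, -50.0, -69.0], [9.0, -44.0, -67.0], [-2.0, -44.0, -48.0], [-9.0, -44.0, -35.0], [-6.0, 44.0, -41.0], [3.0, 44.0, -55.0], [9.0, 45.0, -66.0]]
292 [[31.0, -34.0, -107.0], [31.0, -29.0, -107.0], [31.0, -26.0, -107.0], [31.0, -24.0, -107.0], [32.0, 24.0, -107.0], [31.0, 27.0, -107.0], [31.0, 30.0, -107.0]]
300 [[30.0, -33.0, -110.0], [30.0, -29.0, -110.0], [31.0, -25.0, -110.0], [31.0, -23.0, -111.0], [30.0, 24.0, -109.0], [31.0, 26.0, -110.0], [30.0, 29.0, -110.0]]
308 [[28.0, -33.0, -112.0], [29.0, -28.0, -112.0], [29.0, -25.0, -112.0], [29.0, -23.0, -112.0], [29.0, 24.0, -112.0], [29.0, 26.0, -112.0], [28.0, 30.0, -111.0]]
316 [[3.0, -47.0, -82.0], [25.0, -29.0, -111.0], [27.0, -25.0, -112.0], [26.0, -23.0, -111.0], [26.0, 24.0, -112.0], [25.0, 27.0, -111.0], [25.0, 30.0, -111.0]]
324 [[-2.0, -48.0, -81.0], [-8.0, -44.0, -74.0], [-257.0, -146.0, 241.0], [-257.0, -135.0, 241.0], [-257.0, 140.0, 241.0], [-257.0, 154.0, 240.0], [-7.0, 45.0, -75.0]]
[  9.49961883  -7.14852464 -33.70295229] [ 11.18513394   8.27950938 -37.23195037]
```

Depth from the wrist camera, from both open and closed frames, and from the scene camera agrees. The real fingertips lie about 30 mm *behind* the reported TCP, not 8 mm ahead. The bin was therefore held near its rim, but it was placed well. I open and advance another 30 mm, which should leave the tips about 12 mm above the plate, watching the force.

>>> move_arm(
  rows="0 0 0 0 0 0 0.06;0 0 0 0 0 0 0.06;0 0 0 0 0 0 0.06;0 0 0 0 0 0 0.06;0 0 0 0 0 0.01 0.06;0 0 0 0 0 0.01 0.06;0 0 0 0 0 0.006 0.06;0 0 0 0 0 0.004 0.06",
)

```text
t: 16.73
eef_pos: [0.4965, 0.3477, 0.0382]
ee_rot: [-3.141, -0.524, -0.291]
force: [-0.6, 1.0, -0.3]
width: 0.0601
gripper_force: 0.0
```

Run:
```python
from h import *
p,R=pose();print(p,arm.get_state()["force"],arm.get_state()["width"])
L=np.load("lid.npz");n,ux,uy=L["n"],L["ux"],L["uy"];P=L["P"]+.0007*ux
im,X=wgrab("w7");D=X-P;D=np.stack([D@ux,D@uy,D@n],-1)*1000
m=(abs(D[...,0])<15)&(abs(D[...,1])>22)&(abs(D[...,1])<45)&(D[...,2]>4)
for sg in(1,-1):
    k=m&(sg*D[...,1]>0);q=D[k];print(sg,k.sum(),np.sort(q[:,2])[:12].round(1), q[np.argsort(q[:,2])[:4]].round().tolist())
k=(abs(D[...,0])<30)&(abs(D[...,1])<12)&(D[...,2]>22)&(D[...,2]<36);print("bar",k.sum(),np.nanmean(D[k],0))
s,d=arm.grab_frame("side");Y=cloud("side",d)-P;Y=np.stack([Y@ux,Y@uy,Y@n],-1)*1000
k=(abs(Y[...,0])<30)&(abs(Y[...,1])<60)&(abs(Y[...,1])>20)&(Y[...,2]>4)&(d>0);print("side tips",np.sort(Y[k][:,2])[:12].round(1))
```

```text
[0.49652872 0.34766804 0.03816353] [-0.61440777  1.0205481  -0.26828928] 0.060070740361567024
1 2901 [ 9.4  9.5  9.8  9.8 10.1 10.1 10.2 10.3 10.3 10.4 10.4 10.8] [[8.0, 30.0, 9.0], [7.0, 30.0, 9.0], [7.0, 30.0, 10.0], [-6.0, 30.0, 10.0]]
-1 3010 [ 8.7  9.3  9.9 10.  10.1 10.2 10.3 10.3 10.4 10.4 10.7 10.8] [[-4.0, -31.0, 9.0], [7.0, -31.0, 9.0], [-4.0, -31.0, 10.0], [5.0, -31.0, 10.0]]
bar 1368 [ 7.53058386 -0.16883565 29.52056034]
side tips [ 4.1  4.2  4.6  4.6  5.2  5.6 13.  13.8 13.9 13.9 14.4 14.4]
```

The tips are now 10 mm above the plate, alongside the bar. I go 4 mm further and close.

>>> move_arm(
  rows="0 0 0 0 0 0.004 0.06;0 0 0 0 0 0 0.03;0 0 0 0 0 0 0.02;0 0 0 0 0 0 0.008;0 0 0 0 0 0 0.008;0 0 0 0 0 0 0.008;0 0 0 0 0 0 0.008;0 0 0 0 0 0 0.008",
  squeeze=25,
)

```text
t: 17.82
eef_pos: [0.4983, 0.3473, 0.035]
ee_rot: [-3.141, -0.524, -0.291]
force: [-1.5, -0.1, 0.9]
width: 0.0137
gripper_force: 25.0
```

Gripped the bar (13.7 mm, 25 N). I lift along the lid's normal.

Run:
```python
from h import *
p,R=pose();L=np.load("lid.npz");n,ux,uy=L["n"],L["ux"],L["uy"];P=L["P"]+.0007*ux
print("lid plate-top centre in tool (mm)",R.inv().apply(P-p)*1000)
s=(p+.06*n,R)
# TCP above bin: lid centre over bin
o=R.inv().apply(P-p);R1=Ro.from_euler("xyz",[180,0,2],degrees=True)
t=np.array([.4929,.0078,0])-R1.apply(o)*[1,1,0];t[2]=.17;print("tgt",t)
a=(p+.06*n+[0,0,.07]);
s=plan((a*2/3+t/3)*[1,1,0]+[0,0,.18],[180,-10,-6],6,s);print();plan(t,[180,0,2],6,s)
```

```text
lid plate-top centre in tool (mm) [  0.63680326  -0.17352116 -22.13080563]
tgt [0.49226964 0.00760436 0.17      ]
0.6 -3.33 -1.68 0.0136 0.0182 -0.0101
0.6 -3.33 -1.68 0.0125 0.0184 -0.011
0.6 -3.33 -1.68 0.0113 0.0187 -0.0119
0.6 -3.33 -1.68 0.01 0.0189 -0.0127
0.6 -3.33 -1.68 0.0087 0.019 -0.0135
0.6 -3.33 -1.68 0.0073 0.0191 -0.0141

0.12 -1.66 -1.33 0.0062 0.0382 0.0028
0.12 -1.66 -1.33 0.0054 0.0384 0.0025
0.12 -1.66 -1.33 0.0045 0.0385 0.0023
0.12 -1.66 -1.33 0.0037 0.0386 0.0021
0.12 -1.66 -1.33 0.0029 0.0387 0.0019
0.12 -1.66 -1.33 0.002 0.0387 0.0018
```

>>> move_arm(
  rows="0 0 0 0 0 -0.004 0.008;0 0 0 0 0 -0.008 0.008;0 0 0 0 0 -0.012 0.008;0 0 0 0 0 -0.016 0.008;0 0 0 0 0 -0.02 0.008;0 0 0 0 0 0 0.008;0 0 0 0 0 0 0.008",
)

```text
t: 18.7
eef_pos: [0.4693, 0.3558, 0.0865]
ee_rot: [-3.141, -0.524, -0.291]
force: [0.7, 0.3, -0.4]
width: 0.0136
gripper_force: 25.0
```

>>> move_arm(
  rows="0.6 -3.3 -1.7 0.014 0.018 -0.010 0.008;0.6 -3.3 -1.7 0.0125 0.018 -0.011 0.008;0.6 -3.3 -1.7 0.011 0.019 -0.012 0.008;0.6 -3.3 -1.7 0.010 0.019 -0.013 0.008;0.6 -3.3 -1.7 0.009 0.019 -0.0135 0.008;0.6 -3.3 -1.7 0.007 0.019 -0.014 0.008",
)

```text
t: 19.45
eef_pos: [0.477, 0.2386, 0.1803]
ee_rot: [3.139, -0.175, -0.102]
force: [0.7, -0.2, -0.7]
width: 0.0137
gripper_force: 25.0
```

>>> move_arm(
  rows="0.1 -1.7 -1.3 0.006 0.038 0.003 0.008;0.1 -1.7 -1.3 0.005 0.038 0.0025 0.008;0.1 -1.7 -1.3 0.0045 0.0385 0.002 0.008;0.1 -1.7 -1.3 0.004 0.0385 0.002 0.008;0.1 -1.7 -1.3 0.003 0.0385 0.002 0.008;0.1 -1.7 -1.3 0.002 0.0385 0.002 0.008;0 0 0 0 0 0 0.008;0 0 0 0 0 0 0.008",
)

```text
t: 20.45
eef_pos: [0.492, 0.0081, 0.1701]
ee_rot: [3.138, 0.002, 0.031]
force: [-0.3, 0.0, -0.2]
width: 0.014
gripper_force: 25.0
```

Run:
```python
from h import *
p,R=pose();print(p,arm.get_state()["width"]);plan([.4923,.0076,.155],[180,0,2],1)
im,X=wgrab("w8");T=R.inv().apply((X.reshape(-1,3)-p)).reshape(X.shape)*1000
h=cv2.cvtColor(im,cv2.COLOR_BGR2HSV)
# lid plate: pale, near tool z=-22
m=(abs(T[...,2]+22)<6)&(abs(T[...,0])<45)&(abs(T[...,1])<45)&(h[...,2]>110)
q=T[m];c=q.mean(0);n=np.linalg.svd(q-c,full_matrices=False)[2][2];print("plate",m.sum(),"normal in tool",n.round(3),"z",np.percentile(q[:,2],[5,50,95]),"x",np.percentile(q[:,0],[1,99]),"y",np.percentile(q[:,1],[1,99]))
for N in("scene","side"):
    s,d=arm.grab_frame(N);cv2.imwrite(f"pics/{N}8.png",s);Y=cloud(N,d);hh=cv2.cvtColor(s,cv2.COLOR_BGR2HSV)
    z=Y[...,2];near=(abs(Y[...,0]-.493)<.06)&(abs(Y[...,1]-.008)<.06)&(hh[...,2]>110)&(hh[...,1]<170)&(d>0)
    zt=p[2]+.022
    k=near&(abs(z-zt)<.005);print(N,"lid",k.sum(),box(k,Y));k=near&(abs(z-.103)<.006);print(N,"bin",k.sum(),box(k,Y) if k.sum()>3 else 0)
```

```text
[0.49196229 0.00805309 0.17013633] 0.014033350804182951
0.22 0.14 -0.22 0.0004 0.0004 0.0151
plate 5636 normal in tool [ 0.038 -0.002 -0.999] z [-23.39983098 -22.34729205 -20.46455646] x [ 0.76908992 32.63896476] y [-32.24555034  31.75415332]
scene lid 292 ((492.1026611328125, 9.774404525756836), (68.50836181640625, 67.28456115722656), 1.0223960876464844)
scene bin 212 ((492.6263427734375, 8.95543098449707), (66.11719512939453, 61.067420959472656), 1.3730531930923462)
side lid 234 ((491.11724853515625, 12.553043365478516), (64.6956787109375, 68.89163970947266), 2.2641708850860596)
side bin 173 ((491.7022705078125, 9.207101821899414), (59.521034240722656, 71.17749786376953), 2.2119290828704834)
```

Lid and bin are aligned to within about 1 mm and the lid is near level. TCP height is about 0.0945 at plug entry and 0.0885 when seated. I descend.

>>> move_arm(
  rows="0.2 0.1 -0.2 0.0004 0.0004 0.01 0.008;0 0 0 0 0 0.02 0.008;0 0 0 0 0 0.02 0.008;0 0 0 0 0 0.012 0.008;0 0 0 0 0 0.005 0.008;0 0 0 0 0 0.002 0.008;0 0 0 0 0 0 0.008;0 0 0 0 0 0 0.008",
)

```text
t: 21.6
eef_pos: [0.493, 0.0085, 0.1023]
ee_rot: [-3.141, -0.001, 0.037]
force: [0.6, -0.3, -1.2]
width: 0.014
gripper_force: 25.0
```

Run:
```python
from h import *
p,R=pose();print(p,R.as_euler("xyz",degrees=True));plan([.4923,.0076,.088],[180,0,2],1)
a,_=arm.grab_frame("side");b,_=arm.grab_frame("scene");w,_=arm.grab_frame("wrist")
q=np.zeros((600,800,3),np.uint8);q[:300,:400]=cv2.resize(a[190:265,250:350],(400,300),interpolation=2);q[:300,400:]=cv2.resize(b[150:255,225:365],(400,300),interpolation=2);q[300:,:400]=cv2.resize(w[130:430,80:480],(400,300)[:2])if 0 else cv2.resize(w[120:420,80:480],(400,300))
cv2.imwrite("pics/q9.png",q)
```

```text
[0.49299277 0.0085158  0.10231726] [-1.79955822e+02 -6.75777575e-02  2.10288919e+00]
-0.04 -0.07 0.1 -0.0007 0.0009 0.0143
```

View pics/q9.png

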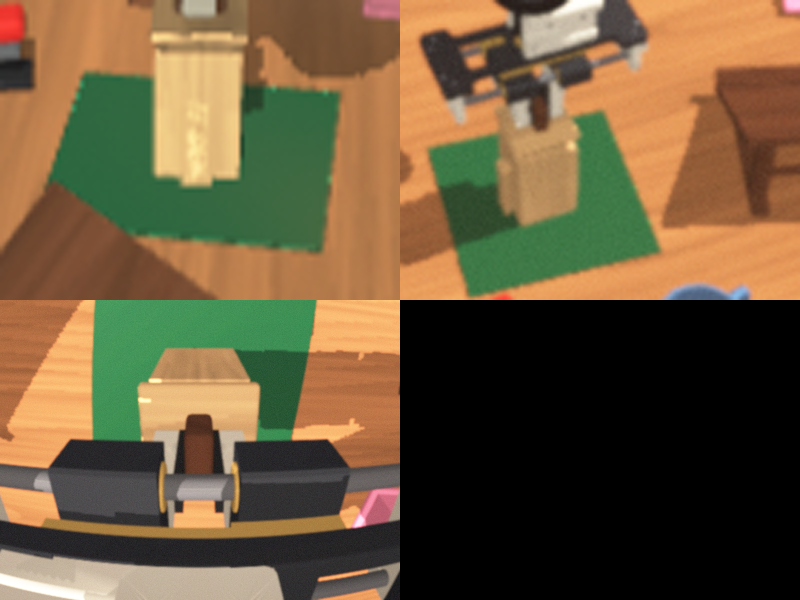

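The lid hovers centred over the upright bin: side crop at (200,35), scene crop at (540,120), and square over the bin in the wrist crop at (200,400). I creep down.

>>> move_arm(
  rows="0 0 0 -0.0007 0.0008 0.003 0.008;0 0 0 0 0 0.002 0.008;0 0 0 0 0 0.002 0.008;0 0 0 0 0 0.0015 0.008;0 0 0 0 0 0.001 0.008;0 0 0 0 0 0.001 0.008;0 0 0 0 0 0 0.008;0 0 0 0 0 0 0.008",
)

```text
t: 22.75
eef_pos: [0.492, 0.0076, 0.0914]
ee_rot: [-3.141, -0.0, 0.037]
force: [0.9, 0.9, -0.8]
width: 0.0135
gripper_force: 25.0
```

Already past plug entry with no contact force. I continue to seating.

>>> move_arm(
  rows="0 0 0 0 0 0.001 0.008;0 0 0 0 0 0.001 0.008;0 0 0 0 0 0.0005 0.008;0 0 0 0 0 0 0.008;0 0 0 0 0 0 0.008",
)

```text
t: 23.38
eef_pos: [0.4921, 0.0076, 0.0893]
ee_rot: [-3.141, -0.001, 0.037]
force: [-2.3, 0.1, 6.1]
width: 0.0139
gripper_force: 25.0
```

Contact at 0.0893, 6 N, the expected seat height. I press a hair more, release gently and withdraw.

>>> move_arm(
  rows="0 0 0 0 0 0.0003 0.008;0 0 0 0 0 0 0.008;0 0 0 0 0 0 0.014;0 0 0 0 0 0 0.016;0 0 0 0 0 0 0.02;0 0 0 0 0 0 0.03;0 0 0 0 0 0 0.03;0 0 0 0 0 0 0.03",
)

```text
t: 24.38
eef_pos: [0.492, 0.0076, 0.0885]
ee_rot: [-3.141, -0.0, 0.037]
force: [-0.0, -0.1, -0.5]
width: 0.0296
gripper_force: 0.0
```

>>> move_arm(
  rows="0 0 0 0 0 -0.005 0.03;0 0 0 0 0 -0.015 0.03;0 0 0 0 0 -0.03 0.03;0 0 0 0 0 -0.04 0.03;0 0 0 0 0 -0.04 0.03;0 0 0 -0.03 0 0 0.03;0 0 0 -0.03 0 0 0.03;0 0 0 0 0 0 0.03",
)

```text
t: 25.38
eef_pos: [0.4308, 0.0052, 0.2202]
ee_rot: [-3.14, -0.003, 0.037]
force: [-0.6, -0.0, -0.2]
width: 0.0302
gripper_force: 0.0
```

Run:
```python
from h import *
im,X=wgrab("w10");h=cv2.cvtColor(im,cv2.COLOR_BGR2HSV)
m=(abs(X[...,2]-.111)<.006)&(abs(X[...,0]-.493)<.05)&(abs(X[...,1]-.008)<.05)&(h[...,2]>110)
q=X[m];n=np.linalg.svd(q-q.mean(0),full_matrices=False)[2][2];print(m.sum(),q.mean(0),"n",n.round(3),box(m,X),arm.get_state()["width"])
a,_=arm.grab_frame("side");b,_=arm.grab_frame("scene")
q=np.zeros((600,800,3),np.uint8);q[:300,:400]=cv2.resize(a[180:255,250:350],(400,300),interpolation=2);q[:300,400:]=cv2.resize(b[165:255,225:345],(400,300),interpolation=2);q[300:,:400]=cv2.resize(im[:300,80:480],(400,300));q[300:,400:]=cv2.resize(b,(400,300))
cv2.imwrite("pics/q10.png",q)
```

```text
4367 [0.49266539 0.0075772  0.11176579] n [0.    0.001 1.   ] ((491.68212890625, 7.591066360473633), (65.6163101196289, 66.57170104980469), 2.271785020828247) 0.029702022438219573
```

View pics/q10.png

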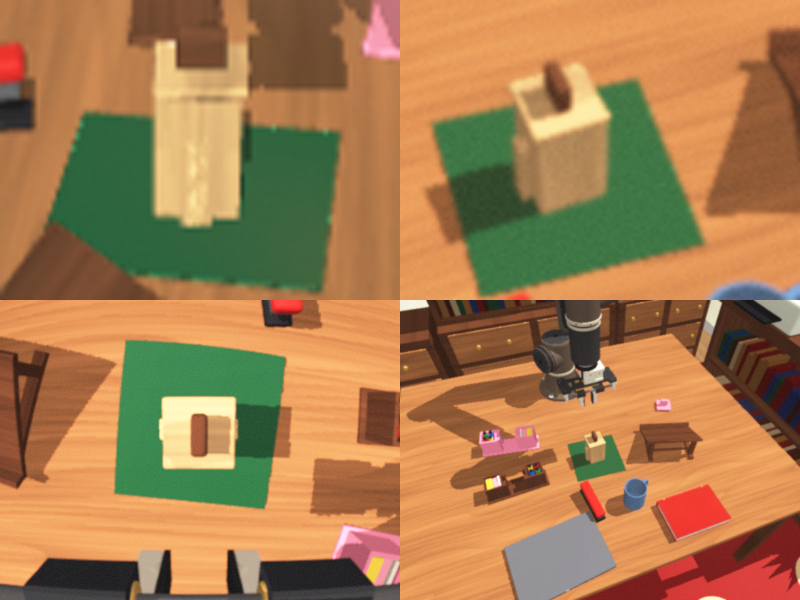

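The lid is seated and level: plate top z 0.1118 (expected 0.111), normal vertical, centred on the bin. In the wrist crop it sits at (199,432) on the mat. The mug, stapler and organiser are unmoved, and the arm is clear.

```bash
python3 -c "
from station import arm
print(arm.job_done())"
```

```text
the job is handed in; nothing more can be done
None
```

The bin stands upright on the mat with its lid seated and level, the organiser, mug and stapler were left in place, and the job was handed in at about 25.5 s of the 56 s allowed.

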